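# Free the sizing gauge from its clamp

### The job

Undo the clamp screw on the cork-covered holder - nobody knows whether its thread is right- or left-handed, so try which way it gives - and turn it until it stops or nearly so. Then slide the flat steel gauge along its guides until it overhangs the board's edge, pinch it there, draw it out and lay it flat, tab upward, in the empty half of the job tray beside the pliers, along them. Leave everything else where it is.

Things in the scene. Friction and masses are not known exactly. Their poses are not given: they have to be found in the camera images.
- stand: Gauge holder fixed to the bench: cork-topped board spanning x -100 to +125, y -100 to +95 mm from its origin (on the bench), cork top at z = 40 mm, z up. Grey clamp housing on it (x 37 to 125, y -25 to +55 mm, up to 70 mm above the cork), its top sloping 30 degrees towards -x and carrying the clamp screw.
- edge (a point): Middle of the guides where they end at the board's free +y edge, on the cork top (stand's axes). Two steel rails run from here 150 mm towards -y; their lips, 36 mm apart, tops 9 mm above the cork, overlap the gauge's long sides: it cannot be lifted, only slid to +y off this edge. 3 mm of side play in all.
- cam_pivot (a point): Pivot of the locking cam, on the cork beside the guides (stand's axes, does not turn). The brass cam's 16 mm finger points to -x into a notch in the gauge's side while clamped, leaving it about 13 mm to slide; it turns 1.3 times the screw's angle, whichever way, and is surely out of the notch from 0.85 rad of screw. A grey bridge over it (x -10 to +36 mm from here, 20 mm wide) tops out 26 mm above the cork.
- clips (a point): Middle, on the cork, of the row of three small brass lever bars in steel spring clips along the board's -x side (fixed): 40 mm deep in x, 155 mm long in y, up to 14 mm above the cork.
- screw_grip (a point): Grip point on the screw's axis in its brass cross-bar: 70 mm long (this frame's x), 14 mm wide (y), 22 mm high (z), the point 2 mm above mid-height. z is the screw's axis, out of the housing, leaning 30 degrees from vertical towards the stand's -x. The sloping face is 27 mm below this point along the axis; the stem under the bar is 14 mm thick.
- screw (a joint): Angle of the clamp screw (rad): 0 when clamped, positive anticlockwise seen from above. The thread is right- or left-handed, unseen, different each time: it turns easily (under 0.1 N m) one way only, up to 1.4 rad, and is blocked within about 0.1 rad (0.2 if forced) the other way. It stays where it is left.
- gauge_mid (a point): Centre of the steel gauge's blade: 140 mm long (y), 44 wide (x), 4 thick (z up), about 0.19 kg, a row of round sizing marks and a notch 32 mm long, 7 deep in the middle of its +x side. A tab at its -y end (y -66 to -70 mm) 28 mm wide stands 22 mm above the blade's underside. It starts on the cork between the rails, its plain +y end 10 mm inside the board's edge.
- tray: Open wooden job tray, fixed to the bench, 202 by 202 mm outside, 192 by 192 mm inside, walls 20 mm high, inner floor 5 mm above the origin. Origin on the bench under its middle. The brass-jawed pliers take up one half (+x or -x side), the other half is empty with a thin grey felt patch (60 by 150 mm, its middle 48 mm from the tray's middle along x).
- pliers_mid (a point): Middle of the brass-jawed section pliers lying in one half of the tray along the tray's y: 150 mm long, up to 50 mm wide, 16 mm high, this point at half height, 48 mm to the +x or -x side of the tray's middle.
- ink: Bystander: squat glass jar, 52 mm across, 60 mm high; origin under its middle.
- cup: Bystander: white cup, 66 mm across, 75 mm high; origin under its middle.
- loupe: Bystander: black eyeglass loupe standing on its narrow end, 48 mm across, 50 mm high; origin under its middle.
- block: Bystander: wooden pen block 60 by 90 by 30 mm; origin under its middle.
Things that resemble listed ones, but are neither listed nor needed, are in the scene too. What is meant by the part that bears gauge_mid is not blue, and is the smaller of those in its own colour.

How it is judged:
On the way, in this order (a step that is already met when the one before it is completed fails the run):
1. the clamp screw is turned at least 1.0 rad the way it gives ((value of joint screw above 1 rad or value of joint screw below -1 rad)), for 0.2 s.
2. the gauge, still lying level on the board, overhangs its edge by at least 35 mm (y of gauge_mid in the frame of stand above 0.06 m and z of gauge_mid in the frame of stand between 0.036 and 0.05 m and angle between gauge_mid's own z axis and vertical below 0.12 rad), for 0.1 s.
At the end, for the whole second after the job is handed in: The gauge lies still, flat on the tray's floor (within 0.08 rad of level, tab up, centre less than 12 mm above the tray's underside), inside its walls, within 0.35 rad of the tray's y direction, not pressing on the pliers; the screw is still at least 1.0 rad undone (x of gauge_mid in the frame of tray between -0.085 and 0.085 m and y of gauge_mid in the frame of tray between -0.045 and 0.045 m and z of gauge_mid in the frame of tray between 0 and 0.012 m and angle between gauge_mid's own z axis and vertical below 0.08 rad and angle between the y axis of gauge_mid and the y axis of tray, either way round below 0.35 rad and contact force between gauge and pliers below 0.5 N and linear speed of gauge below 0.02 m/s and (value of joint screw above 1 rad or value of joint screw below -1 rad)); the robot touches nothing.
It fails at once if one of the seven bystanders on the bench is pushed more than 25 mm (distance of any of barrel, shellac, driver, ink, cup, loupe, block from where it was at the start of the episode above 0.025 m).
It fails at once if the pliers are pushed more than 20 mm (distance of pliers_mid from where it was at the start of the episode above 0.02 m).
It also fails if it takes over 58 s, if anything falls off the work surface, if the arm or the gripper's body presses on something with over 40 N, if the wrist force passes 120 N, or if a joint passes its speed limit or range.

### The arm

A 6-joint arm with a two-finger parallel gripper is mounted at the origin on the work surface. World frame = base frame: x ahead of the robot, y to its left, z up, the work surface at z = 0. Lengths are in m, angles in rad, forces in N, time in s.
With the tool pointing down it reaches from about 0.325 to 0.775 m from the base axis. Payload 9.3 kg.
Tool frame: the origin (TCP) lies at the very end of the fingers, on their centre line; the grasp point (between the pads) lies 19 mm behind it; z points along the fingers, y is the line along which they close (so a half turn about z gives the same grasp; the last joint's range is limited). The gripper opens to 85 mm and grips with 20 to 120 N. Pads are 22 mm wide; open, the fingers measure 114 mm over their backs; the gripper's body (76 mm by 85 mm) begins 54 mm behind the grasp point. The pads swing forward as they close: fully open they stand 13 mm farther back than shut.
Start: joints at [1.09, 0.259, 0.021, 1.334, 0, 1.418], TCP at [0.177, 0.521, 0.231] pointing down, gripper open.
Joint ranges: [-3.04, 3.04], [-0.91, 1.82], [-1.04, 1.36], [-1.92, 1.95], [-1.52, 1.45], [-3.14, 3.14]. Speed limits (rad/s): [2.22, 2.22, 2.79, 3.14, 3.14, 3.14].

### API

Orientations are given as a unit quaternion [w, x, y, z].
In Python, from cell import read_state, camera, sign_off, find_in, regions_of, tip_of gives the robot as it stands.
- The arm moves only by the tool drive_tool, never from a script. Its arguments are lists of equal length, an entry for each row: "linear": the shift along the tool's x, y, z in mm, a list of three; "dr": the turn, a rotation vector about the tool's x, y, z in degrees, a list of three. In form: {"linear": [[tx, ty, tz], ...], "dr": [[rx, ry, rz], ...]}. A call has 1 to 10 rows; each row is the pose to reach, as a shift and turn from the pose commanded when the call began, along the tool's axes at that moment; what a row does not reach only later rows make up. A row lasts 1/12 s, in which the tool goes at most 41.7 mm and 7.16 degrees, less where a joint would pass 70% of its speed; a pose out of reach is approached as far as the arm can. A call with a gripper value outside its range is refused whole. "gripper" is the closure in counts, from 0 (fully open) to 255 (shut), set as the call begins (left out, the last holds). The fingers move at their own pace and stop on an object; the grip force is fixed at half the most. Time passes only in rows, so rows that repeat a pose let the fingers close. It gives the time, the measured TCP pose, the force, the opening and the grip force at its end, in the units of the state.
- read_state(): the state, without advancing time (a new reading comes with each control period).
- camera(name): name is "side" or "top" or "wrist"; returns a dict with "img" (400x640x3 uint8, blue, green, red), "K" (3x3 intrinsics, pixels), "R" (3x3) and "t" (3): a world point X has camera coordinates R X + t. Camera axes: x right, y down, z forward; pixel columns grow to the right and rows downward; lengths in m; the calibration is good to about 2 mm. A picture is of the moment at which its call begins. There is no depth.
- sign_off(): hands the job in; it is judged then, once.
Trained networks look in the newest picture that a camera, given by its name, has taken for a name from the list of things; names that differ only in an ending like _2 or _b are one class to them, and where a whole thing is asked for, a point or a joint stands for the part that bears it (a point fixed in the world has none). Each returns a list of dicts, best first, with "confidence" (0 to 1); they miss things now and then, are a little off and sometimes report something else, mostly with a low value. They report only what shows in the picture. A call takes as long as a camera call. They do not tell look-alikes from the thing itself.
- find_in(thing, camera): "position" ([x, y, z] in m, in world coordinates, good to about 4 mm: the middle of the surface that is visible of it).
- regions_of(thing, camera): "pixels" (400x640 bool, what is visible of it).
- tip_of(thing, camera): "position" ([x, y, z] in m, in world coordinates, good to about 4 mm: a listed point, or the origin of a listed thing).
The state is a dict: "time": time; "q": joint angles; "joint_velocities": joint speeds; "tau": joint torques, N m; "ee_pos": TCP position; "tool_rot": TCP orientation; "contact_force": force on the tool from outside, world axes, zero at the start; "wrist_torque": the same for the moment, N m; "grip_width": finger opening in m; "finger_force": force on a finger pad.
Only numpy, scipy, OpenCV 4.12 (cv2) and the standard library are available. Lean on these libraries where they do the work, as an engineer would, in place of code of your own. Each camera call takes 0.05 s, during which the arm holds its last target. There are 200 camera calls.

## Working session

There is one attempt and no reset: what is moved stays moved. The work goes in short steps, Python scripts to look and compute and a tool call to move; the robot and the scene stay as the last step left them, time stands still between calls to the robot, and variables do not carry over. Pictures are saved under pics/ and viewed, at most 10 in all, crops included, and the job is handed in when it is done.

Besides the shell and the picture viewer there is one more tool, called after "Request:" as name(argument=value, ...), one argument or row to a line, values as JSON. drive_tool: Moves the arm, as the interface text tells. Its arguments: {"type":"object","properties":{"linear":{"type":"array"},"dr":{"type":"array"},"gripper":{"type":"number"}},"required":["linear","dr"]}

```bash
ls; mkdir -p pics; cat > h.py <<'E'
import numpy as np, cv2
from cell import *
from scipy.spatial.transform import Rotation as R
def rot(q): return R.from_quat([q[1],q[2],q[3],q[0]])
def f(a): return np.round(np.asarray(a,float),4).tolist()
def px(c,X):
    p=c["K"]@(c["R"]@np.asarray(X)+c["t"]); return p[:2]/p[2]
def ray(c,uv,z):
    d=c["R"].T@np.linalg.inv(c["K"])@np.array([uv[0],uv[1],1.]); o=-c["R"].T@c["t"]
    return o+d*(z-o[2])/d[2]
def delta(p,Rt):
    s=read_state(); r0=rot(s["tool_rot"])
    return f(r0.inv().apply(np.array(p)-s["ee_pos"])*1000), f(np.degrees((r0.inv()*Rt).as_rotvec()))
E
python3 - <<'E'
from h import *
s=read_state(); print({k:(f(v)) for k,v in s.items()})
for n in ["top","side"]:
    c=camera(n); cv2.imwrite(f"pics/{n}0.png",c["img"])
    for t in ["stand","edge","cam_pivot","clips","screw_grip","gauge_mid","tray","pliers_mid","ink","cup","loupe","block"]:
        print(n,t,[(round(d["confidence"],2),f(d["position"]),f(px(c,d["position"]))) for d in tip_of(t,n)[:4]])
E
```

```text
pics
{'time': 0.0, 'q': [1.0904, 0.2592, 0.0207, 1.3337, -0.0, 1.4182], 'joint_velocities': [0.0023, 0.0001, 0.0003, 0.0002, -0.0009, 0.0009], 'tau': [-0.0005, -55.5635, 34.4537, 0.0136, -0.0001, 0.0], 'ee_pos': [0.1769, 0.5204, 0.2307], 'tool_rot': [-0.0002, 0.1632, 0.9866, -0.0006], 'contact_force': [0.1255, 0.6601, 0.0221], 'wrist_torque': [0.021, -0.0513, -0.0108], 'finger_force': 0.0, 'grip_width': 0.0856}
top stand [(0.69, [0.5424, -0.1107, -0.0027], [301.1654, 192.8068])]
top edge [(0.56, [0.508, -0.0193, 0.0388], [272.4335, 201.3664])]
top cam_pivot [(0.76, [0.5548, -0.0891, 0.0405], [293.9948, 186.8286])]
top clips [(0.67, [0.4637, -0.1163, 0.0387], [302.51, 214.7311])]
top screw_grip [(0.71, [0.5934, -0.0868, 0.111], [291.9583, 170.2479])]
top gauge_mid [(0.88, [0.5226, -0.0968, 0.0434], [296.3396, 196.4596]), (0.81, [0.2121, -0.3948, -0.0019], [389.7617, 293.0925]), (0.78, [0.3852, -0.5465, -0.0015], [434.0211, 238.7226])]
top tray [(0.71, [0.5258, 0.273, 0.0003], [186.2148, 198.5977])]
top pliers_mid [(0.7, [0.5751, 0.2909, 0.0111], [180.3688, 183.5146]), (0.59, [0.5286, 
[... 614 characters left out ...]
ge_mid [(0.96, [0.3893, -0.5548, 0.0034], [375.1986, 293.4328]), (0.91, [0.2107, -0.3929, -0.0006], [293.6321, 288.5231]), (0.6, [0.5224, -0.0948, 0.0405], [320.0855, 200.5442])]
side tray [(0.64, [0.5276, 0.2706, 0.001], [271.166, 171.2577])]
side pliers_mid [(0.64, [0.5737, 0.2879, 0.0124], [278.1373, 164.3268])]
side ink [(0.72, [0.5264, 0.2749, -0.0015], [270.4455, 171.4637]), (0.53, [0.7406, 0.0753, -0.0018], [338.7279, 175.1657])]
side cup [(0.68, [0.6111, -0.3698, -0.0039], [388.1768, 237.7284])]
side loupe [(0.68, [0.7495, 0.2603, 0.0006], [315.0689, 157.9307])]
side block [(0.6, [0.3928, -0.3973, -0.0017], [342.8146, 266.016]), (0.54, [0.462, -0.1173, 0.0375], [310.0971, 209.2869])]
```

```bash
python3 - <<'E'
import cv2
a=cv2.imread("pics/top0.png"); 
cv2.imwrite("pics/top0c.png",cv2.resize(a[110:330,140:460],None,fx=2.5,fy=2.5,interpolation=2))
E
```

```text
(no output)
```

View pics/top0c.png

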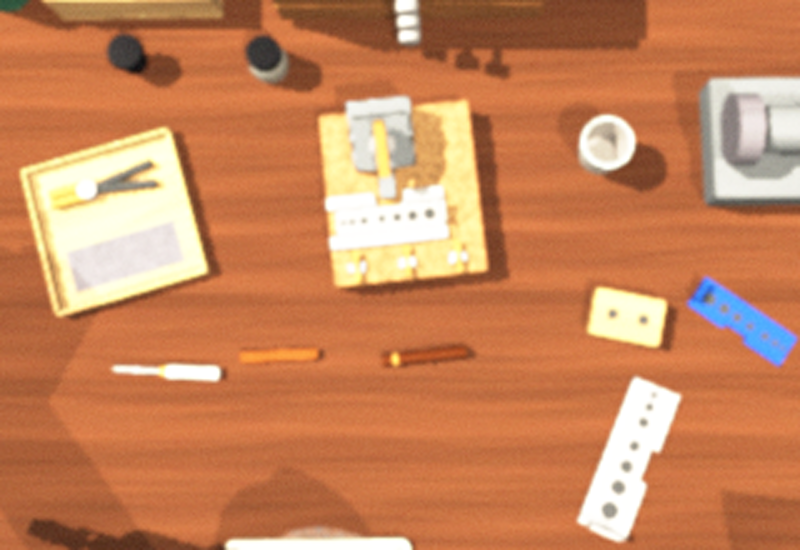

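The top crop shows three gauge-like plates:
- A white steel one in the holder at full-frame (296,197).
- A larger loose white one at about (390,293).
- A blue one at about (437,238).

The one meant is in the holder: it isn't blue, it's the smaller of the two white ones, and it sits between the rails. I'll confirm it from the wrist camera.

```bash
cat >> h.py <<'E'
def yawm(a): return R.from_euler('z',a)
def screw_pose(yaw,th=0):
    "tool orientation on screw: tool z=-axis, tool y=stand y"
    S=yawm(yaw)*R.from_euler('y',-np.radians(30))   # screw frame: z leans to -x
    return S*R.from_euler('z',th)*R.from_euler('y',np.pi)  # x->-x,z->-z
E
python3 - <<'E'
from h import *
yaw=np.radians(7); P=screw_pose(yaw); ax=-P.apply([0,0,1]); print(f(ax))
g=np.array([.594,-.087,.1135]); print(delta(g+.12*ax,P))
E
```

```text
[-0.4963, -0.0609, 0.866]
([-536.3372, -467.2082, 13.861], [-6.7497, -29.4867, -25.1862])
```

Request:
drive_tool(
  linear=[
    [-536,-467,-30],
    [-536,-467,-30],
    [-536,-467,-30],
    [-536,-467,-30],
    [-536,-467,-30],
    [-536,-467,-30],
    [-536,-467,-30],
    [-536,-467,-30],
    [-536,-467,-30],
    [-536,-467,-30],
  ],
  dr=[
    [-7,-29.5,-25],
    [-7,-29.5,-25],
    [-7,-29.5,-25],
    [-7,-29.5,-25],
    [-7,-29.5,-25],
    [-7,-29.5,-25],
    [-7,-29.5,-25],
    [-7,-29.5,-25],
    [-7,-29.5,-25],
    [-7,-29.5,-25],
  ],
)

```text
time: 2.13
ee_pos: [0.378, 0.1747, 0.2487]
tool_rot: [0.26, -0.058, 0.964, 0.018]
contact_force: [0.3, 1.5, -0.2]
grip_width: 0.0856
finger_force: 0.0
```

```bash
python3 - <<'E'
from h import *
yaw=np.radians(7); P=screw_pose(yaw); ax=-P.apply([0,0,1])
g=np.array([.594,-.087,.1135]); print(delta(g+.12*ax,P), f(read_state()["ee_pos"]))
E
```

```text
([-91.2184, -286.0572, 87.5679], [0.2162, 0.1734, -0.2095]) [0.378, 0.1747, 0.2487]
```

Request:
drive_tool(
  linear=[
    [-91,-286,87],
    [-91,-286,87],
    [-91,-286,87],
    [-91,-286,87],
    [-91,-286,87],
    [-91,-286,87],
    [-91,-286,87],
    [-91,-286,87],
    [-91,-286,87],
    [-91,-286,87],
  ],
  dr=[
    [0,0,0],
    [0,0,0],
    [0,0,0],
    [0,0,0],
    [0,0,0],
    [0,0,0],
    [0,0,0],
    [0,0,0],
    [0,0,0],
    [0,0,0],
  ],
  gripper=110,
)

```text
time: 2.97
ee_pos: [0.5338, -0.0944, 0.2159]
tool_rot: [0.258, -0.056, 0.964, 0.018]
contact_force: [-0.9, 0.7, -0.3]
grip_width: 0.0487
finger_force: 0.0
```

```bash
python3 - <<'E'
from h import *
print(f(read_state()["ee_pos"]),read_state()["grip_width"])
c=camera("wrist"); cv2.imwrite("pics/w1.png",c["img"])
for t in ["edge","cam_pivot","clips","screw_grip","gauge_mid","stand"]:
    print(t,[(round(d["confidence"],2),f(d["position"]),f(px(c,d["position"]))) for d in tip_of(t,"wrist")[:4]])
E
```

```text
[0.5338, -0.0944, 0.2159] 0.048709666298771825
edge [(0.7, [0.5096, -0.0146, 0.0416], [419.2613, 76.9251])]
cam_pivot [(0.89, [0.558, -0.0947, 0.0382], [320.2161, 114.9854])]
clips [(0.28, [0.5083, -0.0135, 0.0389], [420.3506, 74.1378])]
screw_grip [(0.66, [0.5938, -0.0866, 0.1153], [324.7835, 200.17])]
gauge_mid [(0.88, [0.5209, -0.094, 0.0429], [325.6523, 80.0954])]
stand []
```

View pics/w1.png

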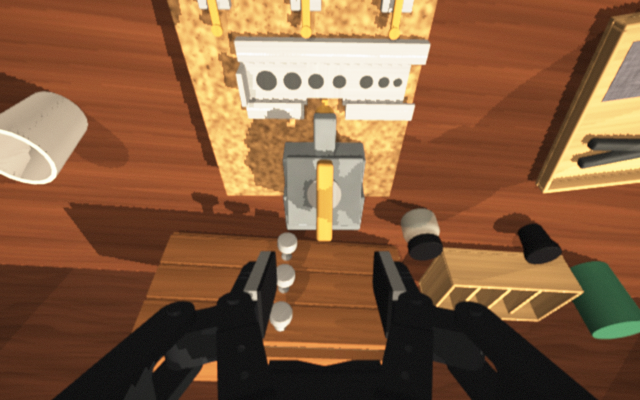

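The crop shows the bar upright at (325,200), aligned with the tool. The perforated white gauge sits in the rails at (325,80), with its tab at (243,85) and its notch by the cam bridge at (325,105), so it's the right one.

```bash
python3 - <<'E'
from h import *
yaw=np.radians(7); P=screw_pose(yaw); ax=-P.apply([0,0,1])
g=np.array([.594,-.087,.1145]); print(delta(g-.016*ax,P))
E
```

```text
([-1.0686, -3.0013, 135.3717], [0.1963, 0.0748, -0.1528])
```

Request:
drive_tool(
  linear=[
    [-1,-3,40],
    [-1,-3,75],
    [-1,-3,105],
    [-1,-3,120],
    [-1,-3,130],
    [-1,-3,135],
    [-1,-3,135],
  ],
  dr=[
    [0,0,0],
    [0,0,0],
    [0,0,0],
    [0,0,0],
    [0,0,0],
    [0,0,0],
    [0,0,0],
  ],
)

```text
time: 3.9
ee_pos: [0.6019, -0.0867, 0.1]
tool_rot: [0.258, -0.058, 0.964, 0.018]
contact_force: [-0.3, -0.1, -0.8]
grip_width: 0.0484
finger_force: 0.0
```

Request:
drive_tool(
  linear=[
    [0,0,0],
    [0,0,0],
    [0,0,0],
    [0,0,0],
    [0,0,0],
    [0,0,0],
  ],
  dr=[
    [0,0,0],
    [0,0,0],
    [0,0,0],
    [0,0,0],
    [0,0,0],
    [0,0,0],
  ],
  gripper=255,
)

```text
time: 4.4
ee_pos: [0.6017, -0.0863, 0.1018]
tool_rot: [0.259, -0.058, 0.964, 0.018]
contact_force: [-4.5, 6.2, 7.6]
grip_width: 0.0131
finger_force: 58.7
```

Request:
drive_tool(
  linear=[
    [0,0,0],
    [0,0,0],
    [0,0,0],
  ],
  dr=[
    [0,0,-4],
    [0,0,-9],
    [0,0,-12],
  ],
)

```text
time: 4.65
ee_pos: [0.6018, -0.0864, 0.1018]
tool_rot: [0.26, -0.16, 0.952, -0.009]
contact_force: [-5.0, 5.7, 6.5]
grip_width: 0.0131
finger_force: 58.7
```

```bash
python3 - <<'E'
from h import *
s=read_state();print(f(s["wrist_torque"]),f(s["contact_force"]),f(s["q"]),delta(s["ee_pos"],screw_pose(np.radians(7))))
E
```

```text
[0.6563, 0.588, 0.3572] [-4.9793, 5.746, 6.4869] [-0.408, 0.1824, -0.583, 0.3428, 0.2605, -0.6801] ([0.0, 0.0, 0.0], [0.2221, 0.1712, 12.0596])
```

Request:
drive_tool(
  linear=[
    [0,0,0],
    [0,0,0],
  ],
  dr=[
    [0,0,-5],
    [0,0,-8],
  ],
)

```text
time: 4.82
ee_pos: [0.6018, -0.0864, 0.1018]
tool_rot: [0.259, -0.226, 0.939, -0.028]
contact_force: [-4.4, 6.3, 6.4]
grip_width: 0.0129
finger_force: 58.6
```

```bash
python3 - <<'E'
from h import *
s=read_state();print(f(s["wrist_torque"]),f(s["contact_force"]),f(s["q"]),delta(s["ee_pos"],screw_pose(np.radians(7))))
E
```

```text
[0.6511, 0.577, 0.2811] [-4.4306, 6.3499, 6.4363] [-0.4081, 0.1824, -0.5831, 0.3428, 0.2604, -0.8197] ([0.0, 0.0, 0.0], [0.2059, 0.1829, 20.0547])
```

It gives anticlockwise without torque rising; keep going.

Request:
drive_tool(
  linear=[
    [0,0,0],
    [0,0,0],
    [0,0,0],
    [0,0,0],
    [0,0,0],
    [0,0,0],
    [0,0,0],
    [0,0,0],
    [0,0,0],
  ],
  dr=[
    [0,0,-7],
    [0,0,-14],
    [0,0,-21],
    [0,0,-28],
    [0,0,-35],
    [0,0,-42],
    [0,0,-49],
    [0,0,-54],
    [0,0,-56],
  ],
)

```text
time: 5.57
ee_pos: [0.602, -0.0867, 0.102]
tool_rot: [0.215, -0.641, 0.722, -0.146]
contact_force: [-3.0, 5.4, 6.4]
grip_width: 0.0132
finger_force: 58.3
```

```bash
python3 - <<'E'
from h import *
s=read_state();print(f(s["wrist_torque"]),f(s["contact_force"]),f(s["q"]),delta(s["ee_pos"],screw_pose(np.radians(7))))
E
```

```text
[0.3832, 0.6776, 0.172] [-2.9655, 5.3851, 6.3842] [-0.4082, 0.1825, -0.5826, 0.3426, 0.26, -1.7978] ([0.0, 0.0, 0.0], [0.0602, 0.2642, 76.0966])
```

Request:
drive_tool(
  linear=[
    [0,0,0],
    [0,0,0],
    [0,0,0],
    [0,0,-20],
    [0,0,-50],
    [0,0,-90],
    [0,0,-130],
    [0,0,-140],
  ],
  dr=[
    [0,0,0],
    [0,0,0],
    [0,0,0],
    [0,0,0],
    [0,0,0],
    [0,0,0],
    [0,0,0],
    [0,0,0],
  ],
  gripper=130,
)

```text
time: 6.23
ee_pos: [0.5319, -0.0968, 0.2271]
tool_rot: [0.216, -0.638, 0.724, -0.148]
contact_force: [1.2, -0.8, 0.7]
grip_width: 0.0416
finger_force: 0.0
```

```bash
python3 - <<'E'
from h import *
c=camera("wrist"); cv2.imwrite("pics/w2.png",c["img"])
for t in ["edge","cam_pivot","gauge_mid"]:
    print(t,[(round(d["confidence"],2),f(d["position"]),f(px(c,d["position"]))) for d in tip_of(t,"wrist")[:4]])
E
```

```text
edge [(0.7, [0.5092, -0.0179, 0.0397], [442.4094, 236.1555])]
cam_pivot [(0.93, [0.5609, -0.0946, 0.0408], [389.1404, 165.0379])]
gauge_mid [(0.63, [0.5217, -0.096, 0.0421], [427.8409, 164.1105])]
```

View pics/w2.png

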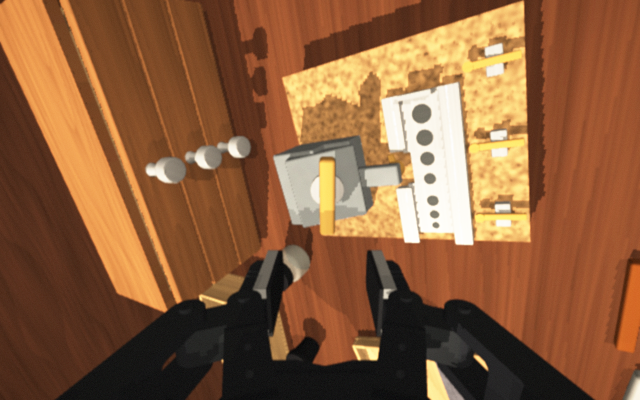

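```bash
python3 - <<'E'
from h import *
c=camera("wrist")
def yw(a,b,z):
    A,B=ray(c,a,z),ray(c,b,z); d=B-A; print(f(A),f(B),np.degrees(np.arctan2(-d[0],d[1])),np.linalg.norm(d))
yw((455,83),(473,243),.049)   # outer edge of -x rail
yw((521,2),(530,241),.04)     # board -x edge
yw((422,114),(436,226),.044)  # marks
img=c["img"][40:290,260:560]; cv2.imwrite("pics/w2c.png",cv2.resize(img,None,fx=2.4,fy=2.4,interpolation=2))
E
```

```text
[0.4954, -0.1664, 0.049] [0.4783, -0.0213, 0.049] 6.718699336531295 0.1461769358698454
[0.4536, -0.2146, 0.04] [0.433, -0.0249, 0.04] 6.189353012348732 0.190803662901979
[0.5234, -0.1435, 0.044] [0.5128, -0.033, 0.044] 5.465097900730551 0.11095387001207752
```

View pics/w2c.png

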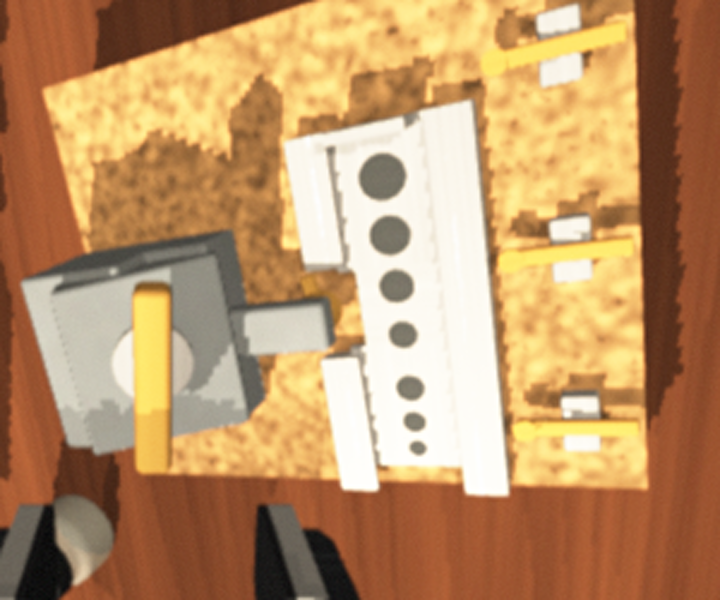

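```bash
cat >> h.py <<'E'
YAW=np.radians(6.5); YD=np.array([-np.sin(YAW),np.cos(YAW),0]); MID=np.array([.521,-.0955,.042])
def down(yaw,th=np.pi/2): return yawm(yaw+th)*R.from_euler('y',np.pi)
E
python3 - <<'E'
from h import *
c=camera("wrist"); s=read_state(); o=-c["R"].T@c["t"]
print("cam in tool",f(rot(s["tool_rot"]).inv().apply(o-s["ee_pos"])))
P=down(YAW); t=MID-.095*YD; 
t[2]=.12; print(delta(t,P)); print(s["time"])
E
```

```text
cam in tool [0.0785, -0.0002, -0.1438]
([105.5311, 35.1976, 80.3941], [-29.7121, 4.1, -13.4163])
6.5333
```

Request:
drive_tool(
  linear=[
    [20,7,0],
    [40,15,10],
    [62,22,30],
    [85,30,50],
    [105,35,70],
    [105,35,80],
    [105,35,80],
    [105,35,80],
  ],
  dr=[
    [-6,1,-3],
    [-12,2,-6],
    [-18,3,-9],
    [-24,3.5,-11],
    [-29.7,4.1,-13.4],
    [-29.7,4.1,-13.4],
    [-29.7,4.1,-13.4],
    [-29.7,4.1,-13.4],
  ],
  gripper=255,
)

```text
time: 7.2
ee_pos: [0.5319, -0.1888, 0.1205]
tool_rot: [-0.001, 0.746, -0.666, -0.0]
contact_force: [-0.5, -0.1, -0.1]
grip_width: -0.0002
finger_force: 0.0
```

```bash
python3 - <<'E'
from h import *
P=down(YAW); t=MID-.097*YD; s=read_state()
t[2]=.052; print(delta(t,P)); print(s["time"],s["grip_width"],f(s["ee_pos"]))
c=camera("wrist")
print([(round(d["confidence"],2),f(d["position"])) for d in tip_of("gauge_mid","wrist")[:3]])
cv2.imwrite("pics/w3.png",c["img"])
E
```

```text
([3.1397, 0.3301, 68.4837], [-0.0339, 0.0618, -0.0084])
7.2 -0.00019133161025576122 [0.5319, -0.1888, 0.1205]
[]
```

View pics/w3.png

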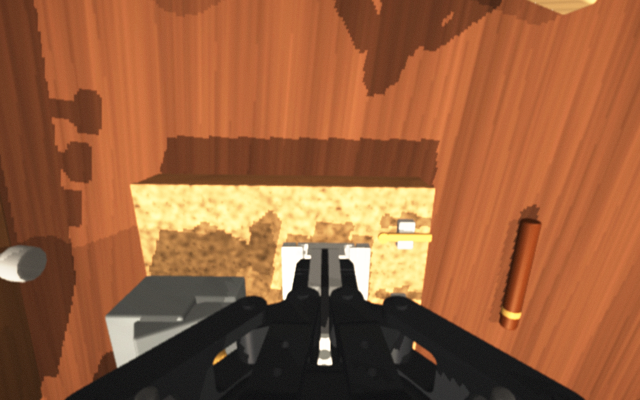

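Request:
drive_tool(
  linear=[
    [3,0,25],
    [3,0,50],
    [3,0,65],
    [3,0,68],
    [3,0,68],
    [-2,0,68],
    [-10,0,68],
    [-18,0,68],
    [-26,0,68],
    [-30,0,68],
  ],
  dr=[
    [0,0,0],
    [0,0,0],
    [0,0,0],
    [0,0,0],
    [0,0,0],
    [0,0,0],
    [0,0,0],
    [0,0,0],
    [0,0,0],
    [0,0,0],
  ],
)

```text
time: 8.13
ee_pos: [0.5292, -0.1589, 0.0549]
tool_rot: [-0.0, 0.746, -0.666, 0.002]
contact_force: [0.6, -2.3, 1.4]
grip_width: -0.0002
finger_force: 1.1
```

Request:
drive_tool(
  linear=[
    [-8,0,0],
    [-16,0,0],
    [-24,0,0],
    [-32,0,0],
    [-40,0,0],
    [-46,0,0],
    [-52,0,0],
    [-57,0,0],
    [-60,0,0],
    [-60,0,0],
  ],
  dr=[
    [0,0,0],
    [0,0,0],
    [0,0,0],
    [0,0,0],
    [0,0,0],
    [0,0,0],
    [0,0,0],
    [0,0,0],
    [0,0,0],
    [0,0,0],
  ],
)

```text
time: 8.97
ee_pos: [0.522, -0.0996, 0.0539]
tool_rot: [-0.0, 0.746, -0.666, 0.001]
contact_force: [0.4, -1.0, -0.1]
grip_width: -0.0003
finger_force: 0.0
```

```bash
python3 - <<'E'
from h import *
s=read_state(); print(s["time"],f(s["contact_force"]))
for n in ["top","side"]:
    c=camera(n); 
    print([(round(d["confidence"],2),f(d["position"])) for d in tip_of("gauge_mid",n)[:4]])
    cv2.imwrite(f"pics/{n}4.png",cv2.resize(c["img"][130:270,200:400],None,fx=3,fy=3,interpolation=2))
E
```

```text
8.9667 [0.4373, -0.9754, -0.1124]
[(0.68, [0.3869, -0.5492, 0.0012]), (0.6, [0.2131, -0.3962, 0.0018])]
[(0.68, [0.2109, -0.3952, 0.0015]), (0.63, [0.3904, -0.5519, 0.0029]), (0.46, [0.5087, -0.0189, 0.0398])]
```

View pics/top4.png

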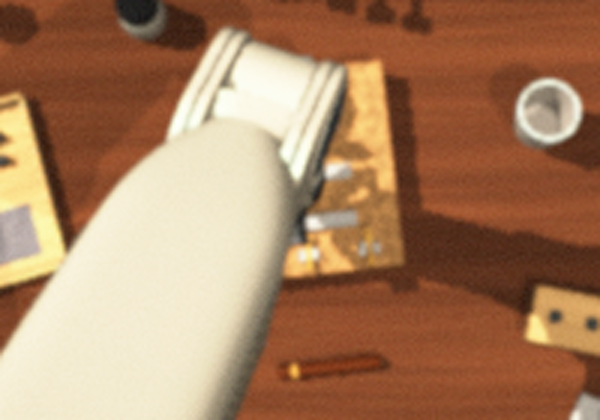

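Request:
drive_tool(
  linear=[
    [4,0,0],
    [10,0,-10],
    [10,0,-40],
    [10,0,-70],
    [-25,0,-80],
    [-65,0,-80],
    [-100,0,-80],
    [-111,0,-80],
    [-111,0,-80],
    [-111,0,-80],
  ],
  dr=[
    [0,0,0],
    [0,0,0],
    [0,0,0],
    [0,0,0],
    [0,0,0],
    [0,0,0],
    [0,0,0],
    [0,0,0],
    [0,0,0],
    [0,0,0],
  ],
  gripper=50,
)

```text
time: 10.0
ee_pos: [0.5096, 0.01, 0.1339]
tool_rot: [-0.0, 0.747, -0.665, 0.001]
contact_force: [-0.4, -1.0, 0.0]
grip_width: 0.0692
finger_force: 0.0
```

```bash
python3 - <<'E'
from h import *
s=read_state(); print(s["time"],f(s["contact_force"]),f(s["ee_pos"]),s["grip_width"])
c=camera("wrist"); cv2.imwrite("pics/w5.png",c["img"])
for t in ["gauge_mid","edge"]: print([(round(d["confidence"],2),f(d["position"]),f(px(c,d["position"]))) for d in tip_of(t,"wrist")[:4]])
m=np.array([.5115,-.019,.042]); t=m+.030*YD; t[2]=.033; print(delta(t,down(YAW)))
E
```

```text
10.0 [-0.4274, -1.041, 0.0349] [0.5096, 0.01, 0.1339] 0.06918746994096356
[(0.64, [0.5112, -0.0232, 0.0402], [327.2401, 165.9619])]
[]
([-2.3391, 1.5828, 100.6484], [-0.1051, -0.0881, -0.0718])
```

View pics/w5.png

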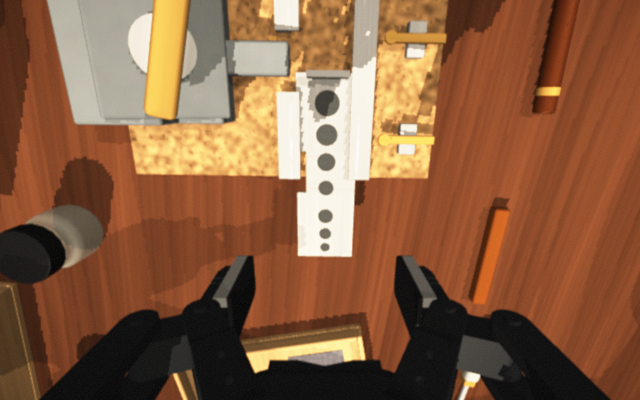

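The gauge overhangs the board, with its free end at (325,256), board edge at row 178 and notch corner at (298,193). Checking these in world coordinates.

```bash
python3 - <<'E'
from h import *
c=camera("wrist")
for p in [(298,256),(353,256),(298,193),(380,178)]: 
    X=ray(c,p,.044 if p[0]<370 else .04); print(p,f(X),(X-np.array([.5115,-.019,0]))@YD)
E
```

```text
(298, 256) [0.5268, 0.0526, 0.044] 0.069361769754199
(353, 256) [0.4815, 0.0474, 0.044] 0.06936743367455976
(298, 193) [0.5315, -0.0015, 0.044] 0.015136513822604265
(380, 178) [0.4694, -0.0196, 0.04] 0.004206416659717006
```

Request:
drive_tool(
  linear=[
    [-2,1,30],
    [-2,1,60],
    [-2,1,85],
    [-2,1,97],
    [-2,1,100],
    [-2,1,100],
  ],
  dr=[
    [0,0,0],
    [0,0,0],
    [0,0,0],
    [0,0,0],
    [0,0,0],
    [0,0,0],
  ],
)

```text
time: 10.7
ee_pos: [0.5081, 0.011, 0.0331]
tool_rot: [0.0, 0.746, -0.666, 0.0]
contact_force: [0.6, -0.6, 1.3]
grip_width: 0.0685
finger_force: 0.0
```

Request:
drive_tool(
  linear=[
    [0,0,0],
    [0,0,0],
    [0,0,0],
    [0,0,0],
    [0,0,0],
    [0,0,0],
  ],
  dr=[
    [0,0,0],
    [0,0,0],
    [0,0,0],
    [0,0,0],
    [0,0,0],
    [0,0,0],
  ],
  gripper=255,
)

```text
time: 11.2
ee_pos: [0.5092, 0.0114, 0.0347]
tool_rot: [-0.001, 0.746, -0.666, 0.002]
contact_force: [0.4, -2.7, 6.4]
grip_width: 0.0417
finger_force: 60.2
```

Request:
drive_tool(
  linear=[
    [-8,0,0],
    [-18,0,0],
    [-28,0,0],
    [-38,0,0],
    [-48,0,0],
    [-58,0,0],
    [-68,0,0],
    [-78,0,0],
    [-88,0,0],
    [-92,0,0],
  ],
  dr=[
    [0,0,0],
    [0,0,0],
    [0,0,0],
    [0,0,0],
    [0,0,0],
    [0,0,0],
    [0,0,0],
    [0,0,0],
    [0,0,0],
    [0,0,0],
  ],
)

```text
time: 12.03
ee_pos: [0.4967, 0.1051, 0.0332]
tool_rot: [0.0, 0.747, -0.665, 0.0]
contact_force: [0.4, 0.6, -2.2]
grip_width: 0.0416
finger_force: 60.8
```

Request:
drive_tool(
  linear=[
    [0,0,-25],
    [0,0,-60],
    [0,0,-100],
    [0,0,-105],
  ],
  dr=[
    [0,0,0],
    [0,0,0],
    [0,0,0],
    [0,0,0],
  ],
)

```text
time: 12.37
ee_pos: [0.4996, 0.104, 0.1443]
tool_rot: [-0.003, 0.746, -0.666, 0.004]
contact_force: [1.2, -0.3, -0.8]
grip_width: 0.0416
finger_force: 61.6
```

```bash
python3 - <<'E'
from h import *
s=read_state(); print(s["time"],f(s["contact_force"]),f(s["ee_pos"]),s["grip_width"])
c=camera("wrist"); cv2.imwrite("pics/w6.png",c["img"])
for n in ["wrist","top"]:
  c=camera(n)
  for t in ["gauge_mid","tray","pliers_mid"]: print(n,[(round(d["confidence"],2),f(d["position"]),f(px(c,d["position"]))) for d in tip_of(t,n)[:4]])
cv2.imwrite("pics/t6.png",cv2.resize(c["img"][140:260,130:250],None,fx=5,fy=5,interpolation=2))
E
```

```text
12.3667 [1.1551, -0.2655, -0.8037] [0.4996, 0.104, 0.1443] 0.041562234783983666
wrist [(0.7, [0.5008, 0.0744, 0.1475], [327.7942, 213.1046])]
wrist [(0.58, [0.5242, 0.2721, 0.0008], [285.8188, 333.8645])]
wrist []
top [(0.96, [0.3835, -0.5476, 0.0022], [434.7282, 239.1808]), (0.8, [0.5024, 0.0735, 0.1399], [237.3993, 198.4534])]
top []
top []
```

View pics/w6.png

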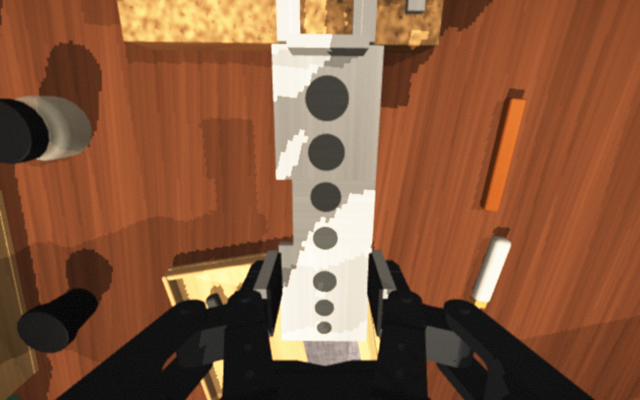

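The picture shows the gauge held straight and level, tab away at row 45. Measuring the tray from the first top picture.

```bash
cat >> h.py <<'E'
E
python3 - <<'E'
from h import *
c=camera("top")
g=lambda p,z: ray(c,(140+p[0]/2.5,110+p[1]/2.5),z)
T=np.array([g(p,.02) for p in [(20,170),(165,128),(208,272),(58,315)]]); print("tray",f(T.mean(0)))
F=np.array([g(p,.005) for p in [(68,240),(178,222),(183,262),(78,290)]]); print("felt",f(F.mean(0)))
an=lambda d: np.degrees(np.arctan2(-d[0],d[1]))
print(an(T[0]-T[1]),an(T[3]-T[2]),an(F[0]-F[1]),an(F[3]-F[2]))
ty=np.radians(15.5); yd=np.array([-np.sin(ty),np.cos(ty),0]); xd=np.array([np.cos(ty),np.sin(ty),0])
m=np.array([.526,.272,0])-.048*xd; print("mid target",f(m)); t=m+.030*yd; t[2]=.10
print(delta(t,down(ty)))
E
```

```text
tray [0.5242, 0.2701, 0.02]
felt [0.4821, 0.2547, 0.005]
16.210054185919535 15.693373053543638 8.933740026208987 14.64012870912049
mid target [0.4797, 0.2592, 0.0]
([-186.6123, 4.5858, 37.5388], [-0.0083, -0.0665, -9.0061])
```

Request:
drive_tool(
  linear=[
    [-30,1,0],
    [-65,2,0],
    [-100,3,0],
    [-135,4,10],
    [-165,5,25],
    [-182,5,35],
    [-187,5,37],
    [-187,5,37],
    [-187,5,37],
  ],
  dr=[
    [0,0,-2],
    [0,0,-4],
    [0,0,-6],
    [0,0,-8],
    [0,0,-9],
    [0,0,-9],
    [0,0,-9],
    [0,0,-9],
    [0,0,-9],
  ],
)

```text
time: 13.62
ee_pos: [0.4718, 0.2881, 0.1014]
tool_rot: [0.0, 0.796, -0.605, 0.001]
contact_force: [0.0, -0.2, -1.5]
grip_width: 0.0414
finger_force: 61.6
```

```bash
python3 - <<'E'
from h import *
s=read_state(); print(s["time"],f(s["ee_pos"]),s["grip_width"])
c=camera("wrist"); cv2.imwrite("pics/w7.png",c["img"])
for t in ["gauge_mid","tray","pliers_mid"]: print([(round(d["confidence"],2),f(d["position"]),f(px(c,d["position"]))) for d in tip_of(t,"wrist")[:4]])
E
```

```text
13.6167 [0.4718, 0.2881, 0.1014] 0.04140296302195838
[(0.85, [0.4796, 0.2544, 0.1055], [326.8805, 202.1906])]
[(0.58, [0.5246, 0.2745, -0.0019], [265.4898, 171.0124])]
[(0.69, [0.5751, 0.2926, 0.0123], [192.4685, 179.8317])]
```

View pics/w7.png

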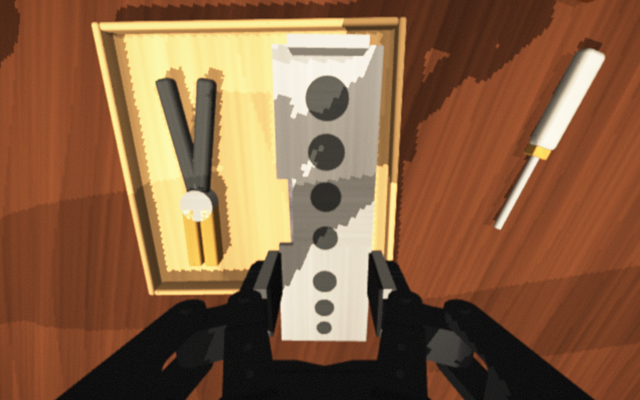

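Request:
drive_tool(
  linear=[
    [0,0,25],
    [0,0,50],
    [0,0,70],
    [0,0,82],
    [0,0,90],
    [0,0,93],
    [0,0,93],
  ],
  dr=[
    [0,0,0],
    [0,0,0],
    [0,0,0],
    [0,0,0],
    [0,0,0],
    [0,0,0],
    [0,0,0],
  ],
)

```text
time: 14.4
ee_pos: [0.4722, 0.2879, 0.0084]
tool_rot: [-0.0, 0.796, -0.606, 0.001]
contact_force: [0.5, 0.0, -1.6]
grip_width: 0.0417
finger_force: 61.5
```

Request:
drive_tool(
  linear=[
    [0,0,1],
    [0,0,2],
    [0,0,2],
  ],
  dr=[
    [0,0,0],
    [0,0,0],
    [0,0,0],
  ],
)

```text
time: 14.65
ee_pos: [0.4724, 0.2885, 0.0071]
tool_rot: [-0.001, 0.796, -0.605, 0.002]
contact_force: [0.2, -0.4, -1.4]
grip_width: 0.0412
finger_force: 61.6
```

Request:
drive_tool(
  linear=[
    [0,0,1],
    [0,0,2],
    [0,0,2],
  ],
  dr=[
    [0,0,0],
    [0,0,0],
    [0,0,0],
  ],
)

```text
time: 14.9
ee_pos: [0.4719, 0.2884, 0.0045]
tool_rot: [-0.0, 0.796, -0.605, 0.001]
contact_force: [-0.3, -0.6, -1.7]
grip_width: 0.0416
finger_force: 61.6
```

Request:
drive_tool(
  linear=[
    [0,0,1],
    [0,0,2],
    [0,0,2],
  ],
  dr=[
    [0,0,0],
    [0,0,0],
    [0,0,0],
  ],
)

```text
time: 15.15
ee_pos: [0.4721, 0.2884, 0.0035]
tool_rot: [-0.001, 0.796, -0.605, 0.001]
contact_force: [-3.4, -1.3, 10.9]
grip_width: 0.0418
finger_force: 68.1
```

Request:
drive_tool(
  linear=[
    [0,0,-1],
    [0,0,-1],
    [0,0,-1],
    [0,0,-1],
    [0,0,-1],
  ],
  dr=[
    [0,0,0],
    [0,0,0],
    [0,0,0],
    [0,0,0],
    [0,0,0],
  ],
  gripper=85,
)

```text
time: 15.57
ee_pos: [0.472, 0.2883, 0.0034]
tool_rot: [-0.0, 0.796, -0.605, 0.001]
contact_force: [-0.3, -0.3, -0.9]
grip_width: 0.0564
finger_force: 0.0
```

Request:
drive_tool(
  linear=[
    [0,0,-10],
    [0,0,-30],
    [0,0,-60],
    [0,0,-95],
    [0,0,-120],
    [0,0,-120],
    [0,0,-120],
  ],
  dr=[
    [0,0,0],
    [0,0,0],
    [0,0,0],
    [0,0,0],
    [0,0,0],
    [0,0,0],
    [0,0,0],
  ],
)

```text
time: 16.15
ee_pos: [0.4725, 0.2888, 0.1256]
tool_rot: [-0.002, 0.796, -0.605, 0.002]
contact_force: [-0.8, -0.1, -0.5]
grip_width: 0.0572
finger_force: 0.0
```

```bash
python3 - <<'E'
from h import *
s=read_state(); print(s["time"],f(s["ee_pos"]),s["grip_width"],f(s["contact_force"]))
c=camera("wrist"); cv2.imwrite("pics/w8.png",c["img"])
for t in ["gauge_mid","tray","pliers_mid"]: print([(round(d["confidence"],2),f(d["position"]),f(px(c,d["position"]))) for d in tip_of(t,"wrist")[:4]])
E
```

```text
16.15 [0.4725, 0.2888, 0.1256] 0.057198491254094354 [-0.8004, -0.1496, -0.532]
[(0.65, [0.4777, 0.2562, 0.0066], [329.2614, 160.5671])]
[(0.89, [0.5241, 0.2731, -0.0017], [272.9367, 163.2984])]
[(0.65, [0.5731, 0.2938, 0.0105], [208.7083, 173.8732])]
```

View pics/w8.png

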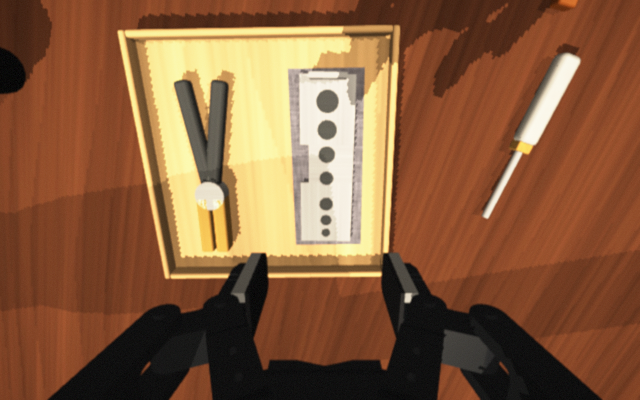

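The gauge lies flat on the felt patch at (328,155), tab up and parallel to the untouched pliers. The arm is clear, so I'm handing in.

```bash
python3 -c "from cell import sign_off; print(sign_off())"
```

```text
the job is handed in; nothing more can be done
None
```

I turned the clamp screw about 1.33 rad anticlockwise, the way it gave, drew the gauge out and laid it flat, tab up, on the felt beside the pliers. The job was handed in at about 16 s; no verdict was returned.

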